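# Hold a spring clip open around the tall card

### The job

Squeeze the spring clip wide open, take it off its parking fin, and bring it down over the taller of the two upright cards so that its gaping jaws stand on either side of the card's top edge, near the middle of that edge, in line with it and reaching at least a centimetre below it, ready for me to slip a form in. Be gentle: do not bump, grip or shift the card, and leave the low card and the other things where they are. Finish while holding the clip there wide open in the gripper; do not let it close or let go.

Things in the scene. Friction and masses are not known exactly. Their poses are not given: they have to be found in the camera images.
- clip_pivot (a point): Pivot of the black plastic spring clip (like a big clothes peg standing upright, jaws down, two flat handles up; 30 mm wide along y, 65 g), midway across its width. Parked: 34 mm above the jaw ends, z up; jaws and handles part along x, hinge along y. These axes belong to the half with jaw a (-x side): squeezed fully open and held upright, they lean 0.3 rad about y.
- jaw_tip_a (a point): Inner edge of the end of jaw a (the -x jaw of the clip), midway across the 30 mm width. Each jaw is 6 mm thick outward from here.
- jaw_tip_b (a point): Inner edge of the end of jaw b (the +x jaw of the clip), midway across the width. Closed on the fin the two tips are 4 mm apart; fully open 24 mm apart, about 32 mm below the pivot, and the gap narrows evenly to 4 mm near the pivot.
- clip_jaw (a joint): Opening angle of the clip, rad: about 0 parked, biting the fin; 0.6 fully open, at a hard stop. Spring 0.125 Nm at 0, 0.275 Nm at 0.6; springs shut when relaxed. Squeeze the handles along x from above, 20 to 30 mm above the pivot: the stop takes about 11 N per finger; grip with 20 to 40 N so that the parallel handles are held flat and firm against the stop.
- clip: The clip's half with jaw a; origin between the jaw ends as parked, 34 mm below the pivot along its z; axes as clip_pivot. Handles: flat paddles 30 mm wide, 5 mm thick. Parked they splay 0.3 rad each, outer faces about 50 mm apart at their tops (41 mm above the pivot) and 40 mm apart 26 mm above the pivot. Fully open they are parallel, outer faces 24 mm apart, tops 46 mm above the pivot.
- park: Fixed steel parking post: base plate 70 x 80 x 12 mm with an upright fin 3.6 mm thick (x), 50 mm long (y), its top 36 mm above the table. Origin at the underside's centre. The clip starts standing on the base plate with the fin between its jaws, same yaw; opened, it lifts straight up and off.
- tall_card_edge (a point): Middle of the top edge of the tall card, 125 mm above the table. Stiff white plastic card 3 mm thick (x), 110 mm wide (y), z up, upright in a loose weighted dark steel foot 55 x 100 x 26 mm, 0.8 kg. The axes turn with the stand.
- tall_card: The tall card with its foot; origin at the underside's centre, directly below tall_card_edge, same axes.
- low_card_edge (a point): Middle of the top edge of the low card, 75 mm above the table; otherwise like the tall card. Not to be used.
- low_card: The low card with its foot; origin at the underside's centre.
- pump_bottle: White pump bottle, 66 mm across, 183 mm high, origin at the underside. Bystander.
- tissue_roll: White tissue roll standing on end, 104 mm across, 95 mm high, origin at the underside. Bystander.
- sharps_pot: Yellow sharps pot with red lid, 106 mm across, 137 mm high, origin at the underside. Bystander.
- glove_box: Carton of gloves 100 x 200 x 65 mm, origin at the underside. Bystander.
Not all that is in view belongs to the job. Leave any pink look-alike of the park alone.

How it is judged:
On the way:
1. the clip is squeezed open and lifted off its parking fin (value of joint clip_jaw above 0.4 rad and distance of clip_pivot from where it was at the start of the episode above 0.04 m and contact force between clip and park below 0.05 N), for 0.2 s.
At the end, for the whole second after the job is handed in: Clip in the fingers, open over 0.45 rad; a jaw tip each side of the tall card, over 3 mm off its mid-plane, over 8 mm below its top edge, pivot above; within 25 mm of mid-edge and 0.35 rad in line; pressing under 1.5 N; tall card upright, within 12 mm, low card within 15 mm of its start (value of joint clip_jaw above 0.45 rad and ((x of jaw_tip_a in the frame of tall_card_edge below -0.003 m and x of jaw_tip_b in the frame of tall_card_edge above 0.003 m) or (x of jaw_tip_b in the frame of tall_card_edge below -0.003 m and x of jaw_tip_a in the frame of tall_card_edge above 0.003 m)) and z of each of jaw_tip_a, jaw_tip_b in the frame of tall_card_edge below -0.008 m and z of clip_pivot in the frame of tall_card_edge above 0.003 m and y of clip_pivot in the frame of tall_card_edge between -0.025 and 0.025 m and angle between the y axis of clip_pivot and the y axis of tall_card_edge, either way round below 0.35 rad and contact force between clip and the fingers above 2 N and contact force between clip and tall_card below 1.5 N and distance of tall_card from where it was at the start of the episode below 0.012 m and angle between tall_card's own z axis and vertical below 0.08 rad and distance of low_card from where it was at the start of the episode below 0.015 m); the arm keeps its last pose, push and grip.
It fails at once if the tall card is bumped or gripped hard (contact force between clip and tall_card above 8 N).
It fails at once if the arm knocks the tall card (contact force between the arm and tall_card above 8 N).
It fails at once if the tall card is shifted (distance of tall_card from where it was at the start of the episode above 0.02 m).
It fails at once if the low card or a bystander is disturbed (distance of any of pump_bottle, tissue_roll, sharps_pot, glove_box, low_card from where it was at the start of the episode above 0.02 m).
It also fails if it takes over 38 s, if anything falls off the work surface, if the arm or the gripper's body presses on something with over 40 N, if the wrist force passes 120 N, or if a joint passes its speed limit or range.

### The arm

A 6-joint arm with a two-finger parallel gripper is mounted at the origin on the work surface. World frame = base frame: x ahead of the robot, y to its left, z up, the work surface at z = 0. Lengths are in m, angles in rad, forces in N, time in s.
With the tool pointing down it reaches from about 0.225 to 0.875 m from the base axis. Payload 3.4 kg.
Tool frame: the origin (TCP) lies between the finger pads; the fingertips stand 11 mm ahead of it and the grasp point (between the pads) lies 8 mm behind it; z points along the fingers, y is the line along which they close (so a half turn about z gives the same grasp; the last joint's range is limited). The gripper opens to 85 mm and grips with 20 to 120 N. Pads are 22 mm wide; open, the fingers measure 114 mm over their backs; the gripper's body (76 mm by 85 mm) begins 54 mm behind the grasp point. The pads swing forward as they close: fully open they stand 13 mm farther back than shut.
Start: joints at [-1.417, 0.276, 1.505, -0, 1.361, -0.121], TCP at [0.156, -0.553, 0.242] pointing down, gripper open.
Joint ranges: [-2.89, 2.89], [-0.75, 2.08], [0.22, 2.7], [-1.18, 4.32], [0.11, 2.71], [-2.7, 2.7]. Speed limits (rad/s): [2.57, 2.57, 3.14, 3.14, 3.14, 3.14].

### API

Orientations are given as a unit quaternion [w, x, y, z].
In Python, from rig import manip, imaging gives the robot as it stands. The module is installed in compiled form; this text tells all that it offers.
- The arm moves only by the tool jog_arm, never from a script. Its argument "deltas" is one flat list of numbers, 7 for each row, row after row: the turn, a rotation vector about the world's x, y, z in degrees, then the shift along the world's x, y, z in mm, then the opening, from 0 (shut) to 1 (fully open). In form: [ax, ay, az, tx, ty, tz, gripper, ax, ay, az, tx, ty, tz, gripper, ...]. A call has 1 to 20 rows; each row is the pose to reach, as a shift and turn from the pose commanded when the call began; what a row does not reach only later rows make up. A row lasts 1/10 s, in which the tool goes at most 50 mm and 8.59 degrees, less where a joint would pass 70% of its speed; a pose out of reach is approached as far as the arm can. A call with a gripper value outside its range is refused whole. The fingers move at their own pace and stop on an object; "grip_force" is the grip in N (left out, the last holds). Time passes only in rows, so rows that repeat a pose let the fingers close. It gives the time, the measured TCP pose, the force, the opening and the grip force at its end, in the units of the state.
- manip.get_state(): the state, without advancing time (a new reading comes with each control period).
- imaging.get_image(name): name is "side" or "top"; returns the picture (420x560x3 uint8, blue, green, red); there is no depth.
- imaging.calibration(name): a dict with "mtx" (3x3 intrinsics, pixels), "cam_to_world" (4x4, takes a point from camera to world coordinates). Camera axes: x right, y down, z forward; pixel columns grow to the right and rows downward; lengths in m; the calibration is good to about 2 mm. A picture is of the moment at which its call begins. calibration takes no time and is no camera call.
- manip.sign_off(): hands the job in; it is judged then, once.
The state is a dict: "clock": time; "qpos": joint angles; "qd": joint speeds; "effort": joint torques, N m; "position": TCP position; "ee_rot": TCP orientation; "contact_force": force on the tool from outside, world axes, zero at the start; "moment": the same for the moment, N m; "width": finger opening in m; "gripper_force": force on a finger pad.
Only numpy, scipy, OpenCV 4.12 (cv2) and the standard library are available. Lean on these libraries where they do the work, as an engineer would, in place of code of your own. Each camera call takes 0.05 s, during which the arm holds its last target. There are 200 camera calls.

## Working session

There is one attempt and no reset: what is moved stays moved. The work goes in short steps, Python scripts to look and compute and a tool call to move; the robot and the scene stay as the last step left them, time stands still between calls to the robot, and variables do not carry over. Pictures are saved under pics/ and viewed, at most 10 in all, crops included, and the job is handed in when it is done.

Besides the shell and the picture viewer there is one more tool, called as name(argument=value, ...) on one line, values as JSON. jog_arm: Moves the arm, as the interface text tells. Its arguments: {"type":"object","properties":{"deltas":{"type":"array"},"grip_force":{"type":"number"}},"required":["deltas"]}

```bash
mkdir -p pics
cat > h.py <<'E'
import numpy as np, cv2
from rig import manip, imaging
def proj(n,P):
    c=imaging.calibration(n);K=np.array(c["mtx"]);T=np.linalg.inv(np.array(c["cam_to_world"]))
    P=np.atleast_2d(P);q=(T[:3,:3]@P.T+T[:3,3:]).T@K.T
    return q[:,:2]/q[:,2:]
def onz(n,uv,z):
    c=imaging.calibration(n);K=np.array(c["mtx"]);T=np.array(c["cam_to_world"])
    uv=np.atleast_2d(uv);d=(np.c_[uv,np.ones(len(uv))]@np.linalg.inv(K).T)@T[:3,:3].T
    o=T[:3,3];return o+d*((z-o[2])/d[:,2])[:,None]
E
python3 - <<'E'
from h import *
for n in("top","side"):
    cv2.imwrite(f"pics/{n}0.png",imaging.get_image(n)); c=imaging.calibration(n);print(n,np.round(c["cam_to_world"],3).tolist(),np.round(c["mtx"],1).tolist())
s=manip.get_state();print(s)
E
```

```text
top [[0.024, -0.988, 0.15, 0.316], [-0.999, -0.027, -0.021, 0.03], [0.025, -0.149, -0.989, 1.869], [0.0, 0.0, 0.0, 1.0]] [[501.9, 0.0, 286.5], [0.0, 501.9, 210.8], [0.0, 0.0, 1.0]]
side [[-0.741, -0.48, 0.469, -0.099], [-0.671, 0.51, -0.538, 0.752], [0.019, -0.713, -0.7, 1.084], [0.0, 0.0, 0.0, 1.0]] [[431.4, 0.0, 281.4], [0.0, 431.4, 210.3], [0.0, 0.0, 1.0]]
{'clock': 0.1, 'qpos': array([-1.41697203e+00,  2.76520026e-01,  1.50598952e+00, -4.46691396e-06,
        1.36072800e+00, -1.20986520e-01]), 'qd': array([ 0.00044763, -0.00148163, -0.00351436, -0.00035391, -0.00080281,
        0.0001406 ]), 'effort': array([ 9.34191157e-04, -4.17699766e+01, -2.46404171e+01, -2.51892234e-04,
        5.75427388e-03, -1.68901416e-06]), 'position': array([ 0.15596534, -0.55297082,  0.24153968]), 'ee_rot': array([-8.22300523e-04,  9.90574321e-01,  1.36973859e-01, -1.56867428e-05]), 'contact_force': array([0.3111994 , 0.21668965, 0.75443045]), 'moment': array([-0.01375023, -0.01709233, -0.00968266]), 'gripper_force': 0.0, 'width': 0.08596957425059001}
```

View pics/top0.png

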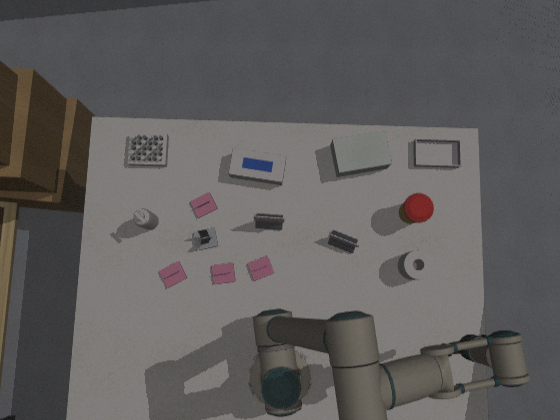

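View pics/side0.png

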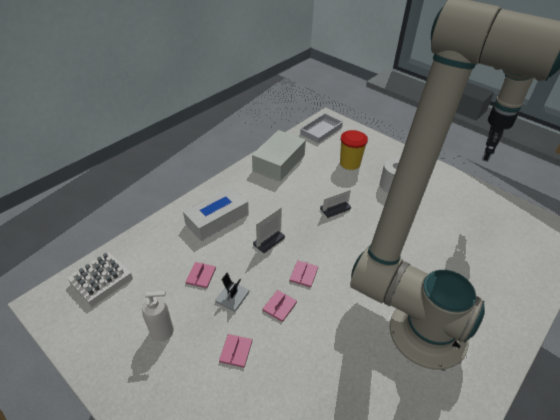

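The top view shows the clip on its grey park at about (205,238), the tall card at (269,220) and the low card at (343,241). In the side view the clip is at about (231,288) and the tall card at (268,230). I'll enlarge both areas next.

Run:
```python
from h import *
t=cv2.imread("pics/top0.png")[200:260,180:300];s=cv2.imread("pics/side0.png")[195:320,200:310]
t=cv2.resize(t,None,fx=6.6,fy=6.6,interpolation=cv2.INTER_CUBIC)
s=cv2.resize(s,None,fx=4.8,fy=4.8,interpolation=cv2.INTER_CUBIC)
cv2.imwrite("pics/tc.png",t);cv2.imwrite("pics/sc.png",s)
```

```text
(no output)
```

View pics/tc.png

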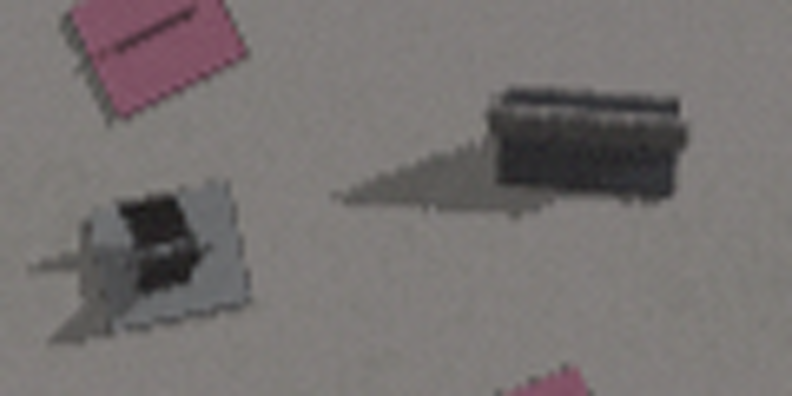

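View pics/sc.png

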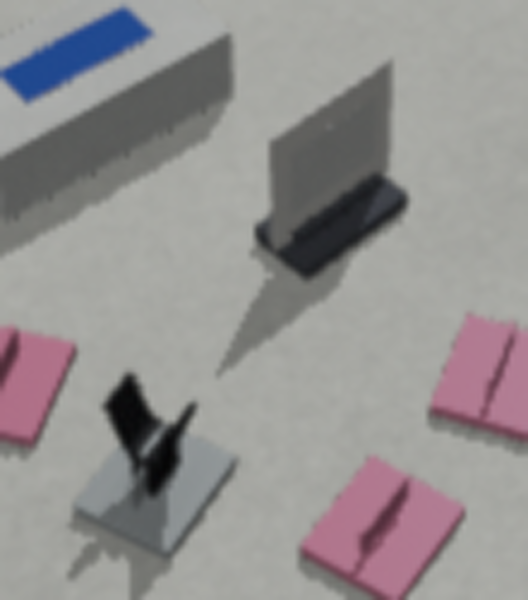

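The top crop shows the clip's two handles at crop (120–180, 200) and (145–198, 280), and the card's top edge from (490,110) to (685,127). The side crop shows the card's top corners at (270,143) and (392,62), and the clip's handle tops at (118,388) and (192,403). I'll fit both poses from these points.

```bash
cat >> h.py <<'E'
from scipy.optimize import least_squares
def fit(obs,x0):
    # obs: (cam,u,v,local xyz)
    def r(p):
        c,s=np.cos(p[2]),np.sin(p[2]);R=np.array([[c,-s,0],[s,c,0],[0,0,1]]);e=[]
        for n,u,v,P in obs: e+=list(proj(n,R@np.array(P)+[p[0],p[1],0])[0]-[u,v])
        return np.array(e)
    s=least_squares(r,x0,loss="soft_l1",x_scale=[.01,.01,.1]);return s.x,r(s.x).reshape(-1,2)
T=lambda a,b,P:("top",(a+.5)/6.6-.5+180,(b+.5)/6.6-.5+200,P)
S=lambda a,b,P:("side",(a+.5)/4.8-.5+200,(b+.5)/4.8-.5+195,P)
E
python3 - <<'E'
from h import *
card=[T(490,110,(.0015,.055,.125)),T(686,124,(.0015,-.055,.125)),T(505,90,(.0275,.05,.026)),T(680,98,(.0275,-.05,.026)),
 T(497,185,(-.0275,.05,.0)),T(672,197,(-.0275,-.05,.0)),
 S(270,143,(0,.055,.125)),S(392,62,(0,-.055,.125)),S(308,278,(-.0275,.05,0)),S(408,205,(-.0275,-.05,.01))]
park=[T(228,180,(.035,-.04,.012)),T(248,303,(-.035,-.04,.012)),T(82,210,(.035,.04,.012)),T(112,332,(-.035,.04,0)),
 S(75,508,(.035,.04,.012)),S(168,548,(-.035,.04,.012)),S(238,460,(-.035,-.04,.012))]
h=.012+.034+.041
clip=[T(120,205,(.025,.015,h)),T(180,195,(.025,-.015,h)),T(145,290,(-.025,.015,h)),T(198,272,(-.025,-.015,h)),
 S(105,405,(.025,.015,h)),S(130,373,(.025,-.015,h)),S(195,403,(-.025,-.015,h))]
for n,o in(("card",card),("park",park),("clip",clip),("both",park+clip)):
    uv=np.mean([[u,v] for c,u,v,_ in o if c=="top"],0)
    x0=np.r_[onz("top",uv,.03)[0][:2],0.];p,e=fit(o,x0);print(n,np.round(p,4));print(np.round(e,1).tolist())
E
```

```text
card [ 0.5564  0.0572 -0.0562]
[[-1.4, -1.0], [0.2, -0.5], [-0.6, -1.0], [-0.2, -0.0], [-0.4, 0.1], [-0.3, 0.5], [0.6, -0.5], [0.6, -0.7], [0.3, 1.7], [1.3, -1.0]]
park [0.4862 0.2908 0.2319]
[[-0.6, 0.0], [-0.1, -0.2], [0.2, -0.1], [-0.4, 0.1], [-0.4, -0.8], [0.4, 1.1], [0.6, -0.8]]
clip [0.4873 0.2858 0.3085]
[[-0.5, -0.2], [-1.4, -1.0], [-0.7, 0.4], [-0.5, 0.8], [0.1, -0.1], [0.2, -1.1], [2.0, -1.4]]
both [0.4867 0.289  0.2341]
[[-0.1, -0.1], [0.4, -0.3], [0.7, -0.3], [0.1, -0.0], [-0.0, -1.3], [0.8, 0.6], [0.9, -1.3], [-1.0, -0.5], [-1.8, -0.7], [-2.2, 0.4], [-1.9, 1.3], [-0.6, 0.1], [0.1, -0.7], [1.3, 0.1]]
```

jog_arm(deltas=[0, 0, 87.5, 331, 840, -60, 1, 0, 0, 87.5, 331, 840, -60, 1, 0, 0, 87.5, 331, 840, -60, 1, 0, 0, 87.5, 331, 840, -60, 1, 0, 0, 87.5, 331, 840, -60, 1, 0, 0, 87.5, 331, 840, -60, 1, 0, 0, 87.5, 331, 840, -60, 1, 0, 0, 87.5, 331, 840, -60, 1, 0, 0, 87.5, 331, 840, -60, 1, 0, 0, 87.5, 331, 840, -60, 1, 0, 0, 87.5, 331, 840, -60, 1, 0, 0, 87.5, 331, 840, -60, 1, 0, 0, 87.5, 331, 840, -60, 1, 0, 0, 87.5, 331, 840, -60, 1, 0, 0, 87.5, 331, 840, -60, 1, 0, 0, 87.5, 331, 840, -60, 1, 0, 0, 87.5, 331, 840, -60, 1, 0, 0, 87.5, 331, 840, -60, 1, 0, 0, 87.5, 331, 840, -60, 1, 0, 0, 87.5, 331, 840, -60, 1], grip_force=30)

```text
clock: 2.1
position: [0.4867, 0.2874, 0.1812]
ee_rot: [-0.0, 0.62, 0.785, -0.001]
contact_force: [-0.4, -0.3, -0.9]
width: 0.0853
gripper_force: 0.0
```

jog_arm(deltas=[0, 0, 0, 0, 0, -30, 1, 0, 0, 0, 0, 0, -60, 1, 0, 0, 0, 0, 0, -90, 1, 0, 0, 0, 0, 0, -105, 1, 0, 0, 0, 0, 0, -117, 1, 0, 0, 0, 0, 0, -117, 1, 0, 0, 0, 0, 0, -117, 1])

```text
clock: 2.8
position: [0.4873, 0.286, 0.066]
ee_rot: [0.0, 0.621, 0.784, 0.0]
contact_force: [-0.4, 0.0, 0.3]
width: 0.0851
gripper_force: 0.0
```

Run:
```python
from h import *
s=cv2.resize(imaging.get_image("side")[190:330,160:310],None,fx=4.2,fy=4.2,interpolation=cv2.INTER_CUBIC)
cv2.imwrite("pics/s1.png",s)
```

```text
(no output)
```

View pics/s1.png

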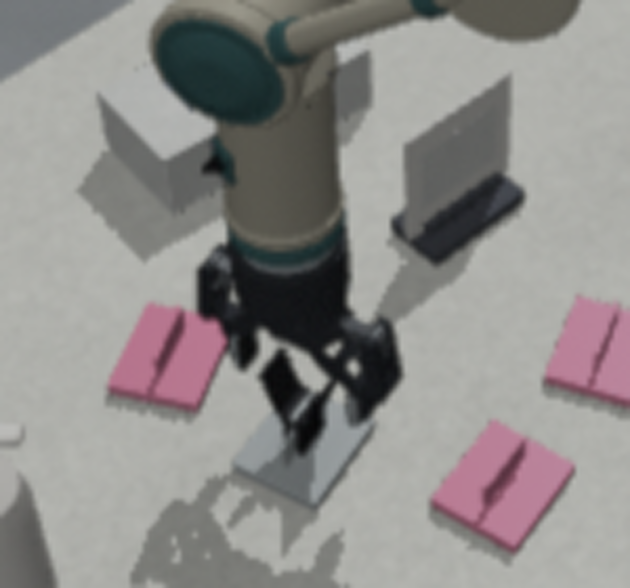

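The crop shows the fingers, at (240,345) and (365,400), on either side of the clip handles at (280,380) and (325,400). I'll squeeze now.

jog_arm(deltas=[0, 0, 0, 0, 0, 0, 0, 0, 0, 0, 0, 0, 0, 0, 0, 0, 0, 0, 0, 0, 0, 0, 0, 0, 0, 0, 0, 0, 0, 0, 0, 0, 0, 0, 0, 0, 0, 0, 0, 0, 0, 0, 0, 0, 0, 0, 0, 0, 0, 0, 0, 0, 0, 0, 0, 0, 0, 0, 0, 0, 0, 0, 0, 0, 0, 0, 0, 0, 0, 0, 0, 0, 0, 0, 0, 0, 0, 0, 0, 0, 0, 0, 0, 0], grip_force=30)

```text
clock: 4.05
position: [0.4889, 0.2874, 0.0673]
ee_rot: [0.001, 0.621, 0.784, 0.002]
contact_force: [1.2, 0.6, 6.5]
width: 0.0232
gripper_force: 36.5
```

jog_arm(deltas=[0, 0, 0, 0, 0, 5, 0, 0, 0, 0, 0, 0, 15, 0, 0, 0, 0, 0, 0, 30, 0, 0, 0, 0, 0, 0, 50, 0, 0, 0, 0, 0, 0, 75, 0, 0, 0, 0, 0, 0, 100, 0, 0, 0, 0, 0, 0, 125, 0, 0, 0, 0, 0, 0, 145, 0, 0, 0, 0, 0, 0, 155, 0, 0, 0, 0, 0, 0, 155, 0, 0, 0, 0, 0, 0, 155, 0, 0, 0, 0, 0, 0, 155, 0])

```text
clock: 5.25
position: [0.4862, 0.2862, 0.2189]
ee_rot: [-0.001, 0.621, 0.784, -0.001]
contact_force: [-0.3, 0.3, -0.3]
width: 0.0229
gripper_force: 35.8
```

Run:
```python
from h import *
st=manip.get_state();print(st["position"],st["ee_rot"],st["contact_force"],st["width"])
im=imaging.get_image("side");u=proj("side",st["position"])[0];print(u)
x,y=int(u[0])-50,int(u[1])-55;print(x,y)
cv2.imwrite("pics/s2.png",cv2.resize(im[y:y+100,x:x+100],None,fx=6,fy=6,interpolation=cv2.INTER_CUBIC))
```

```text
[0.48618827 0.28620525 0.21893541] [-6.44099408e-04  6.20822453e-01  7.83949979e-01 -1.22406462e-03] [-0.29780061  0.25023765 -0.31861214] 0.02286093886738809
[228.99994781 247.99778722]
178 192
```

View pics/s2.png

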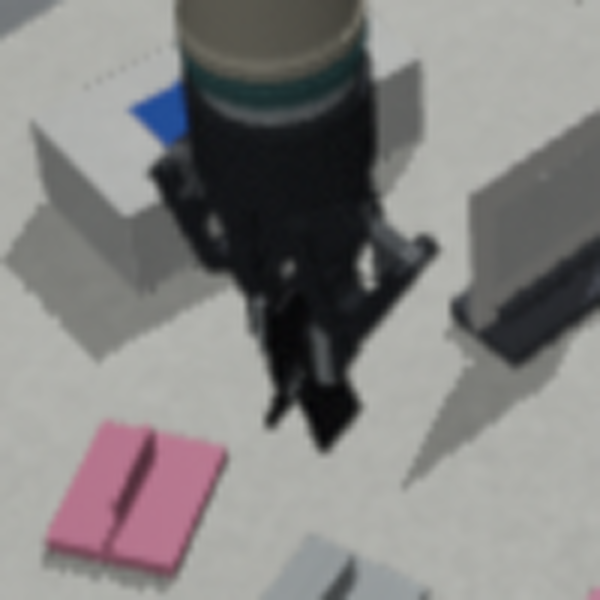

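The crop shows the clip held wide open clear of the post. The jaw ends are at crop (270,428) for b and (325,452) to (360,408) for a. I'll compare these with the prediction and compute the move to the card.

Run:
```python
from h import *
st=manip.get_state();p=st["position"]
R=lambda a:np.array([[np.cos(a),-np.sin(a),0],[np.sin(a),np.cos(a),0],[0,0,1]])
for dz in(.045,.05,.055,.06):
    P=[p+R(.234)@np.array(q) for q in[(-.018,.015,-dz),(-.018,-.015,-dz),(.018,.015,-dz),(.012,.015,-dz)]]
    print(dz,np.round((proj("side",P)-[178,192]+.5)*6-.5).tolist())
t=p+0;print("shift",1000*(np.array([.5564,.0572])-p[:2]),"turn",np.degrees(-.0562)-np.degrees(2*np.arctan2(.78395,.62082))+90)
# card only, top-edge corners
for o in([T(490,108,(.0015,.055,.125)),T(686,124,(.0015,-.055,.125)),S(270,143,(0,.055,.125)),S(392,62,(0,-.055,.125))],):
    print(fit(o,[.556,.057,-.05]))
```

```text
0.045 [[330.0, 442.0], [367.0, 397.0], [263.0, 411.0], [274.0, 416.0]]
0.05 [[331.0, 449.0], [367.0, 404.0], [264.0, 418.0], [275.0, 423.0]]
0.055 [[331.0, 456.0], [368.0, 411.0], [264.0, 425.0], [275.0, 430.0]]
0.06 [[332.0, 463.0], [369.0, 418.0], [265.0, 432.0], [276.0, 437.0]]
shift [  70.09995776 -229.02484504] turn -16.467719391808615
(array([ 0.55535024,  0.05838526, -0.05751293]), array([[-1.76304624, -0.41503242],
       [-0.17508778, -0.21279436],
       [ 0.53427439, -0.13133975],
       [ 0.63705326, -0.4039963 ]]))
```

jog_arm(deltas=[0, 0, -1, 3, -10, 0, 0, 0, 0, -3, 10, -32, 0, 0, 0, 0, -5, 20, -64, 0, 0, 0, 0, -7, 30, -96, 0, 0, 0, 0, -9, 40, -128, 0, 0, 0, 0, -12, 50, -160, 0, 0, 0, 0, -14, 58, -190, 0, 0, 0, 0, -15.5, 65, -212, 0, 0, 0, 0, -16.5, 69, -224, 0, 0, 0, 0, -16.5, 70, -228, 0, 0, 0, 0, -16.5, 70, -228, 0, 0, 0, 0, -16.5, 70, -228, 0, 0, 0, 0, -16.5, 70, -228, -5, 0, 0, 0, -16.5, 70, -228, -10, 0, 0, 0, -16.5, 70, -228, -18, 0, 0, 0, -16.5, 70, -228, -25, 0, 0, 0, -16.5, 70, -228, -25, 0, 0, 0, -16.5, 70, -228, -25, 0, 0, 0, -16.5, 70, -228, -25, 0])

```text
clock: 7.2
position: [0.5573, 0.0585, 0.1955]
ee_rot: [0.0, 0.727, 0.687, 0.0]
contact_force: [-0.6, -0.1, -1.0]
width: 0.0234
gripper_force: 35.8
```

Run:
```python
from h import *
st=manip.get_state();print(st["position"],st["ee_rot"],st["contact_force"],st["width"])
im=imaging.get_image("side");x,y=225,175
cv2.imwrite("pics/s3.png",cv2.resize(im[y:y+85,x:x+85],None,fx=7,fy=7,interpolation=cv2.INTER_CUBIC))
p=st["position"];R=lambda a:np.array([[np.cos(a),-np.sin(a),0],[np.sin(a),np.cos(a),0],[0,0,1]])
P=[p+R(-.056)@np.array(q) for q in[(-.018,.015,-.054),(-.018,-.015,-.054),(.018,.015,-.054),(-.012,.015,-.054),(.012,.015,-.054)]]+[np.array([.556,.058,.125])+R(-.056)@np.array([0,s*.055,0]) for s in(1,-1)]
print(np.round((proj("side",P)-[x,y]+.5)*7-.5).tolist())
```

```text
[0.55727025 0.05852897 0.19552792] [2.20792955e-04 7.26896956e-01 6.86746474e-01 2.16570312e-04] [-0.61077377 -0.05019883 -1.01446719] 0.023356742487698978
[[314.0, 296.0], [363.0, 263.0], [258.0, 254.0], [305.0, 289.0], [267.0, 261.0], [222.0, 347.0], [401.0, 227.0]]
```

View pics/s3.png

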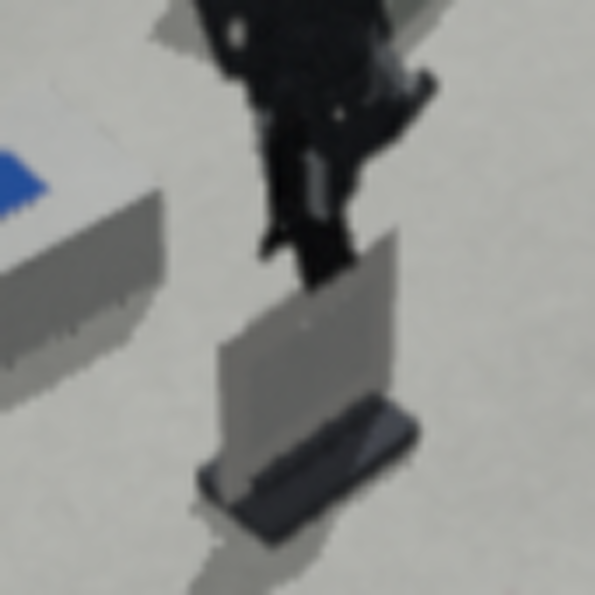

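The crop shows jaw a's end at (312,292)–(355,265), jaw b's at (262,258), and the card's top corners at (220,345) and (397,230). All are within about 2 mm of prediction. I'll descend slowly.

jog_arm(deltas=[0, 0, 0, -1, 0, -2, 0, 0, 0, 0, -1, 0, -5, 0, 0, 0, 0, -1, 0, -8, 0, 0, 0, 0, -1, 0, -11, 0, 0, 0, 0, -1, 0, -14, 0, 0, 0, 0, -1, 0, -17, 0, 0, 0, 0, -1, 0, -20, 0, 0, 0, 0, -1, 0, -23, 0, 0, 0, 0, -1, 0, -26, 0, 0, 0, 0, -1, 0, -28, 0, 0, 0, 0, -1, 0, -30, 0, 0, 0, 0, -1, 0, -30, 0, 0, 0, 0, -1, 0, -30, 0, 0, 0, 0, -1, 0, -30, 0])

```text
clock: 8.65
position: [0.5561, 0.0586, 0.1655]
ee_rot: [0.0, 0.727, 0.687, 0.0]
contact_force: [0.9, -0.5, -0.2]
width: 0.0231
gripper_force: 35.8
```

Run:
```python
from h import *
st=manip.get_state();print(st["position"],st["ee_rot"],st["contact_force"],st["width"])
im=imaging.get_image("side");x,y=225,175
cv2.imwrite("pics/s4.png",cv2.resize(im[y:y+85,x:x+85],None,fx=7,fy=7,interpolation=cv2.INTER_CUBIC))
p=st["position"];R=lambda a:np.array([[np.cos(a),-np.sin(a),0],[np.sin(a),np.cos(a),0],[0,0,1]])
P=[p+R(-.056)@np.array(q) for q in[(-.018,.015,-.054),(-.018,-.015,-.054),(.018,.015,-.054),(-.012,.015,-.054),(.012,.015,-.054)]]+[np.array([.556,.058,.125])+R(-.056)@np.array([0,s,0]) for s in(.055,-.055,.015,-.015)]
print(np.round((proj("side",P)-[x,y]+.5)*7-.5).tolist())
```

```text
[0.5561335  0.05856432 0.16546056] [1.50441761e-04 7.26890594e-01 6.86753249e-01 1.34118478e-04] [ 0.92683659 -0.49885396 -0.21644333] 0.02307566328987061
[[316.0, 345.0], [364.0, 311.0], [261.0, 303.0], [306.0, 338.0], [270.0, 310.0], [222.0, 347.0], [401.0, 227.0], [289.0, 302.0], [338.0, 269.0]]
```

View pics/s4.png

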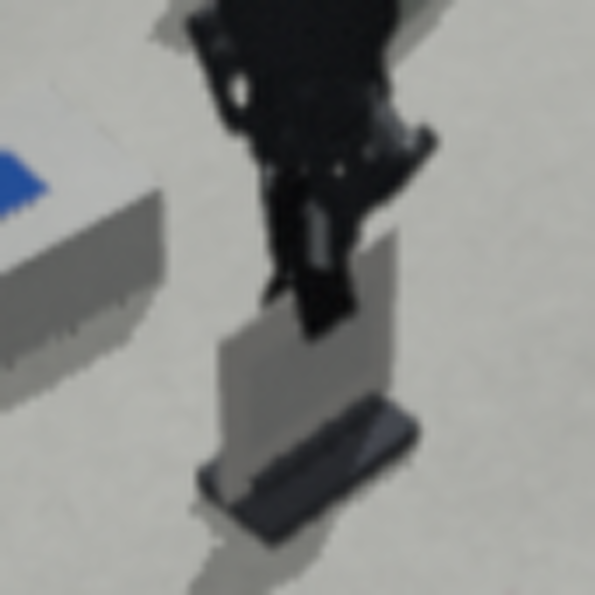

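Jaw a now hangs in front of the card, with its end at (312,341)–(355,312). Jaw b goes behind the edge at (265,300), and the card hasn't moved. I'll go 2 mm deeper for margin, let it settle and hand in.

jog_arm(deltas=[0, 0, 0, 0, 0, -1, 0, 0, 0, 0, 0, 0, -2, 0, 0, 0, 0, 0, 0, -2, 0, 0, 0, 0, 0, 0, -2, 0, 0, 0, 0, 0, 0, -2, 0])

```text
clock: 9.2
position: [0.5561, 0.0585, 0.1634]
ee_rot: [0.0, 0.727, 0.687, 0.0]
contact_force: [-0.2, 0.2, -0.0]
width: 0.0229
gripper_force: 35.8
```

```bash
python3 -c "
from rig import manip
s=manip.get_state();print(s['position'],s['contact_force'],s['width']);print(manip.sign_off())"
```

```text
[0.5560517  0.05852528 0.1633505 ] [-0.20160005  0.1914997  -0.0003052 ] 0.022907678772959808
the job is handed in; nothing more can be done
None
```

I handed the job in at 9.2 s: the clip is held wide open astride the middle of the tall card's top edge, jaws about 13 mm below it by the last picture, with no contact force felt and the card looking unmoved; sign-off returned no verdict.

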